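Shut a fresh candle in the draft screen

ROBOT

A 7-joint arm with a two-finger parallel gripper is mounted at the origin on the work surface. World frame = base frame: x ahead of the robot, y to its left, z up, the work surface at z = 0. Lengths are in mm, angles in degrees, forces in N, time in s.
With the tool pointing down it reaches from about 350 to 900 mm from the base axis. Payload 7.2 kg.
Tool frame: the origin (TCP) lies at the very end of the fingers, on their centre line; the grasp point (between the pads) lies env.grip_point_offset behind it (env.grip_point_offset is the distance from the TCP to the grasp point, in mm); z points along the fingers, y is the line along which they close (so a half turn about z gives the same grasp; the last joint's range is limited). The gripper opens to 85 mm and grips with 20 to 120 N. Pads are 22 mm wide; open, the fingers measure 114 mm over their backs; the gripper's body (76 mm by 85 mm) begins 54 mm behind the grasp point. The pads swing forward as they close: fully open they stand 13 mm farther back than shut.
Start: joints at [-74.038, 23.554, -0.728, 91.456, 0.321, 64.991, -4.71], TCP at [212.441, 587.79, 231.297] pointing down, gripper open.
Joint ranges: [-169.25, 169.25], [-16.82, 113.86], [-84.01, 82.57], [7.8, 145.47], [-59.2, 239.2], [7.22, 106.19], [-163.78, 163.78]. Speed limits (degrees/s): [136.94, 136.94, 172.46, 172.46, 180, 180, 180].

INTERFACE

Orientations are given as [roll, pitch, yaw] about the fixed x, y, z axes, in that order (R = Rz(yaw) Ry(pitch) Rx(roll)).
In Python, from station import env gives the robot as it stands.
- The arm moves only by the tool jog_arm, never from a script. Its argument "rows" is a list that holds one entry, the list of rows, each a list of 5 numbers: the shift along the tool's x, y, z in mm, then the turn about the tool's z in rad, then the finger opening in mm, from 0 to 85.4. In form: [[[x, y, z, roll, hand], ...]]. A call has 1 to 12 rows; each row shifts and turns the commanded pose from where the row before left it, along the tool's axes as they then stand; what a row does not reach is not made up. A row lasts 1/12 s, in which the tool goes at most 41.7 mm and 7.16 degrees, less where a joint would pass 70% of its speed; a pose out of reach is approached as far as the arm can. A call with a gripper value outside its range is refused whole. The fingers move at their own pace and stop on an object; the grip force is fixed at half the most. Time passes only in rows, so rows that do not move let the fingers close. It gives the time, the measured TCP pose, the force, the opening and the grip force at its end, in the units of the state.
- env.read_state(): the state, without advancing time (a new reading comes with each control period).
- env.grab_frame(name): name is "side" or "top"; returns a dict with "pixels" (384x512x3 uint8, red, green, blue), "vfov" (degrees; the focal length in pixels is half the picture's height over the tangent of half this angle, whatever the lens; pixels are square), "cx", "cy" (the principal point, pixels), "k1" (the pictures are not rectified: a ray, as slopes to the right and down, at radius r is drawn at 1 + k1 r^2 times it, then the intrinsics apply), "extrinsics" (4x4, takes a point from camera to world coordinates). Camera axes: x right, y up, looking along -z (the intrinsics and any distortion apply to the point x, -y, -z); pixel columns grow to the right and rows downward; lengths in mm; the calibration is good to about 2 mm. A picture is of the moment at which its call begins. There is no depth.
- env.finish_job(): hands the job in; it is judged then, once.
The state is a dict: "time": time; "joint_positions": joint angles; "joint_velocities": joint speeds; "joint_efforts": joint torques, N m; "position": TCP position; "tcp_rot": TCP orientation; "ft_force": force on the tool from outside, world axes, zero at the start; "wrist_torque": the same for the moment, N m; "width": opening from 0.0 (shut) to 1.0 (fully open); "grip_force": force on a finger pad.
Only numpy, scipy, OpenCV 4.12 (cv2) and the standard library are available. Lean on these libraries where they do the work, as an engineer would, in place of code of your own. Each camera call takes 0.05 s, during which the arm holds its last target. There are 200 camera calls.

TASK

The freshly poured candle in the wide amber jar has to cool out of the draught: with the fingertips, push it along the table, upright, through the open doorway until it is wholly inside the white draft screen, then push the green door fully shut behind it. Nothing is to be picked up: the candle stays on the table all the way, and the two small lidded jars and the tin stay where they are.

Things in the scene. Friction and masses are not known exactly. Their poses are not given: they have to be found in the camera images.
- screen: White sheet-metal draft screen, fixed to the table: a three-walled pen without floor or roof, 70 mm high, walls 6 mm thick. Origin on the table at the centre of its inside, which measures 130 mm along its x axis and 150 mm along its y axis. z is up; the doorway is its whole -x side (at x = -65 mm), 150 mm wide; its +x side and both y sides are walls.
- screen_door (a joint): Angle of the green door (rad): 0 is shut, flat across the doorway; it grows as the door opens outwards (towards the screen's -x), 1.57 is square to the doorway, stop at 2.05. The panel is 156 mm wide, 8 mm thick, 4 to 70 mm above the table, 0.25 kg, and reaches from the hinge to y = -78 mm when shut. It stays where it is left (about 0.05 N m of hinge friction).
- screen_hinge (a point): Point on the door's hinge axis, 70 mm above the table, with the screen's axes. It lies at the screen's x = -69 mm, y = +78 mm.
- door_middle (a point): Point on the green door at half its width (78 mm from the hinge), in the middle of its thickness, 70 mm above the table; turns with the door. Its -x axis points out of the door's outer face, its +y axis towards the hinge. A brass knob (16 mm ball at 50 mm height, 135 mm from the hinge) stands out 28 mm from the panel's middle plane on the outer face.
- candle: The candle to push: wide round amber glass jar, solid (filled to the brim with yellow wax, three wooden wick stubs 6 mm high), 94 mm in diameter, 70 mm high, about 0.5 kg, loose on the table. Origin at the centre of its underside, z up.
- jar_black: Bystander: small amber jar with black lid, 60 mm diameter, 75 mm high, loose. Origin at the centre of its underside.
- jar_white: Bystander: small amber jar with white lid, 60 mm diameter, 75 mm high, loose. Origin at the centre of its underside.
- tin: Bystander: round bare metal tin, 74 mm diameter, 45 mm high, loose. Origin at the centre of its underside.
Not all that is in view belongs to the job. Leave any pink or purple look-alike of the candle alone.

How it is judged (in metres and radians):
On the way, in this order (a step that is already met when the one before it is completed fails the run):
1. the candle is inside the draft screen (x of candle in the frame of screen between -0.026 and 0.03 m and y of candle in the frame of screen between -0.04 and 0.04 m), for 0.1 s.
2. the door is shut behind it (value of joint screen_door below 0.06 rad), for 0.2 s.
At the end, for the whole second after the job is handed in: The candle stands upright (within 0.1 rad) and still on the table inside the draft screen (centre more than -26 mm and less than 30 mm along the screen's x, within 40 mm along its y), the door is shut to within 0.06 rad, and the jars and the tin are within 20 mm of where they started (all of step 1 and value of joint screen_door below 0.06 rad and angle between candle's own z axis and vertical below 0.1 rad and height (world z) of candle below 0.005 m and linear speed of candle below 0.02 m/s and distance of each of jar_black, jar_white, tin from where it was at the start of the episode below 0.02 m); the robot touches nothing.
It fails at once if the candle is lifted more than 12 mm off the table (height (world z) of candle above 0.012 m).
It fails at once if the candle is tipped by more than 0.35 rad (angle between candle's own z axis and vertical above 0.35 rad).
It fails at once if a lidded jar or the tin is moved or lifted by more than 20 mm (distance of any of jar_black, jar_white, tin from where it was at the start of the episode above 0.02 m).
It also fails if it takes over 51 s, if anything falls off the work surface, if the arm or the gripper's body presses on something with over 40 N, if the wrist force passes 120 N, or if a joint passes its speed limit or range.

## Working session

There is one attempt and no reset: what is moved stays moved. The work goes in short steps, Python scripts to look and compute and a tool call to move; the robot and the scene stay as the last step left them, time stands still between calls to the robot, and variables do not carry over. Pictures are saved under pics/ and viewed, at most 10 in all, crops included, and the job is handed in when it is done.

Besides the shell and the picture viewer there is one more tool, called after ">>>" as name(argument=value, ...) on one line, values as JSON. jog_arm: Moves the arm, as the interface text tells. Its arguments: {"type":"object","properties":{"rows":{"type":"array","items":{"type":"array","items":{"type":"array","items":{"type":"number"}}}}},"required":["rows"]}

```bash
mkdir -p pics; ls
cat > h.py <<'E'
import numpy as np, cv2
from station import env
def grab(n,f):
    d=env.grab_frame(n); cv2.imwrite(f'pics/{f}.png',d['pixels'][:,:,::-1]); np.save(f'pics/{f}.npy',d,allow_pickle=True); return d
def load(f): return np.load(f'pics/{f}.npy',allow_pickle=True).item()
def K(d):
    f=d['pixels'].shape[0]/2/np.tan(np.radians(d['vfov'])/2)
    return np.array([[f,0,d['cx']],[0,f,d['cy']],[0,0,1.]]),np.array([d['k1'],0,0,0,0.])
def ray(d,px):
    k,D=K(d); u=cv2.undistortPoints(np.array(px,float).reshape(-1,1,2),k,D).reshape(-1,2)
    E=np.array(d['extrinsics']); v=np.c_[u[:,0],-u[:,1],-np.ones(len(u))]@E[:3,:3].T
    return E[:3,3],v
def onz(d,px,z):
    o,v=ray(d,px); return o+v*((z-o[2])/v[:,2])[:,None]
def proj(d,P):
    k,D=K(d); E=np.array(d['extrinsics']); p=(np.array(P,float).reshape(-1,3)-E[:3,3])@E[:3,:3]
    p=p*[1,-1,-1]; return cv2.projectPoints(p.reshape(-1,1,3),np.zeros(3),np.zeros(3),k,D)[0].reshape(-1,2)
E
python3 - <<'E'
from h import *
t=grab('top','top0'); s=grab('side','side0')
for d in(t,s): print(d['vfov'],d['k1'],np.round(d['extrinsics'],2).tolist())
print(env.read_state(), env.grip_point_offset)
E
```

```text
pics
51.07591846053509 -0.081190016820159 [[0.02, 0.99, -0.13, 442.62], [-1.0, 0.02, -0.0, -19.11], [0.0, 0.13, 0.99, 1253.51], [0.0, 0.0, 0.0, 1.0]]
53.99190178290762 0.019296174037763316 [[-0.91, 0.26, -0.32, 329.44], [-0.41, -0.57, 0.71, 633.96], [0.0, 0.78, 0.63, 628.88], [0.0, 0.0, 0.0, 1.0]]
{'time': 0.1, 'joint_positions': array([-74.03857169,  23.59555138,  -0.72757688,  91.49824993,
         0.32071061,  64.9894089 ,  -4.71142159]), 'joint_velocities': array([-0.01778618, -0.14835155,  0.0076529 , -0.16918139, -0.06194225,
        0.0817384 , -0.0404176 ]), 'joint_efforts': array([ 2.45746793e-03, -6.01829481e+01,  6.84330985e-01, -3.00093699e+01,
        1.40407783e-02,  6.42288651e-03,  1.31057791e-07]), 'position': array([212.31404259, 587.37482532, 230.54311967]), 'tcp_rot': array([-1.79919041e+02,  5.88809016e-03,  1.60129912e+02]), 'ft_force': array([-0.11023346,  0.19350237, -0.47590859]), 'wrist_torque': array([-0.0134766 , -0.03752524,  0.01307504]), 'grip_force': 0.0, 'width': 1.0000510954709525} 18.700000000000003
```

View pics/top0.png

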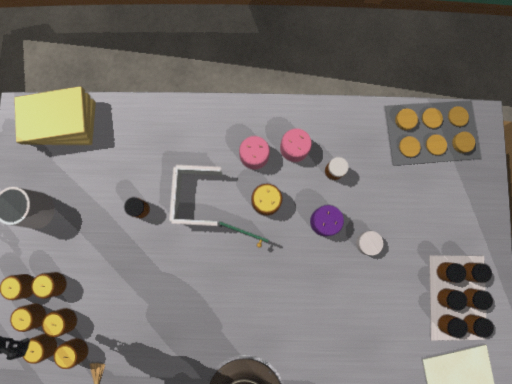

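View pics/side0.png

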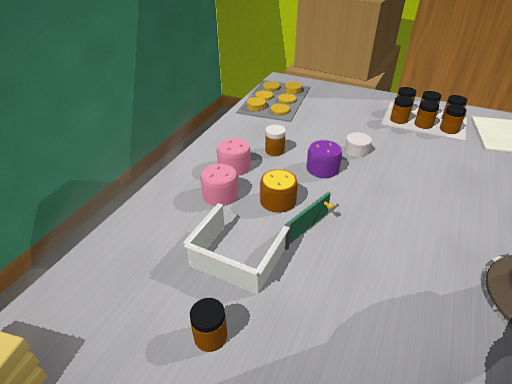

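Top picture: the amber/yellow candle is at (267,199). Its screen is centred near (197,195) with the doorway facing right, and the door runs from the hinge (220,224) to about (270,243) with the knob at (260,244). Possible look-alikes are pink (254,152), pink (296,144), purple (328,220) and the small yellow-lidded jars at lower left (16..70, 286..355). By the description I choose (267,199).

Run:
```python
from h import *
t=load('top0'); s=load('side0')
def blob(d,lo,hi,near,ar=20):
    h=cv2.cvtColor(d['pixels'],cv2.COLOR_RGB2HSV); m=cv2.inRange(h,np.array(lo),np.array(hi))
    n,l,st,c=cv2.connectedComponentsWithStats(m)
    i=min((i for i in range(1,n) if st[i,4]>ar),key=lambda i:np.hypot(*(c[i]-near)))
    return (l==i).astype(np.uint8),c[i],st[i]
for nm,d,nr in(('top',t,(267,199)),('side',s,(279,183))):
    m,c,st=blob(d,(22,150,150),(32,255,255),nr)
    m=cv2.morphologyEx(m,cv2.MORPH_CLOSE,np.ones((5,5)))
    e=cv2.fitEllipse(max(cv2.findContours(m,0,1)[0],key=len)); print(nm,c,st,e,onz(d,[e[0]],70))
for nm,d,nr in(('top',t,(250,235)),('side',s,(310,220))):
    m,c,st=blob(d,(65,80,20),(95,255,255),nr)
    r=cv2.minAreaRect(np.argwhere(m)[:,::-1].astype(np.float32)); bp=cv2.boxPoints(r)
    print(nm,'door',c,st,bp.round(1).tolist(),onz(d,bp,70).round(0).tolist())
m,c,st=blob(t,(0,0,175),(180,50,255),(180,195)); print('screen',c,st)
r=cv2.minAreaRect(np.argwhere(m)[:,::-1].astype(np.float32)); print(onz(t,cv2.boxPoints(r),70).round(1).tolist())
a=cv2.resize(t['pixels'][115:275,150:390],None,fx=3.2,fy=3.2,interpolation=cv2.INTER_CUBIC)
cv2.imwrite('pics/crop1.png',a[:,:,::-1])
for nm,p,z in(('white',(339,167),75),('pink1',(254,151),70),('pink2',(296,143),70),('purple',(327,220),70),('tin',(371,243),45),('black',(136,206),75)): print(nm,onz(t,[p],z).round(0))
```

```text
top [267.12468193 197.39185751] [254 185  26  26 393] ((266.4837646484375, 197.82772827148438), (25.092309951782227, 25.2260684967041), 49.803558349609375) [[593.25971569 -55.02400135  70.        ]]
side [278.588 179.362] [263 170  32  20 500] ((278.5545654296875, 179.3297882080078), (19.203580856323242, 31.699508666992188), 91.94115447998047) [[593.8823876  -53.49952218  70.        ]]
top door [242.88118812 231.42574257] [220 223  48  19 101] [[219.6999969482422, 223.89999389648438], [220.39999389648438, 221.89999389648438], [267.5, 239.60000610351562], [266.79998779296875, 241.5]] [[513.0, 82.0, 70.0], [519.0, 80.0, 70.0], [470.0, -60.0, 70.0], [464.0, -58.0, 70.0]]
side door [307.95955882 217.29779412] [287 192  43  52 816] [[278.29998779296875, 229.60000610351562], [327.0, 190.60000610351562], [338.0, 204.1999969482422], [289.20001220703125, 243.1999969482422]] [[528.0, 107.0, 70.0], [473.0, -61.0, 70.0], [437.0, -24.0, 70.0], [493.0, 134.0, 70.0]]
screen [187.19117647 193.77124183] [169 165  52  60 612]
[[513.6, 233.7, 70.0], [694.5, 229.0, 70.0], [686.3, 85.3, 70.0], [506.3, 92.8, 70.0]]
white [[ 690. -271.   75.]]
pink1 [[735. -15.  70.]]
pink2 [[ 762. -142.   70.]]
purple [[ 531. -235.   70.]]
tin [[ 465. -373.   45.]]
black [[561. 332.  75.]]
```

View pics/crop1.png

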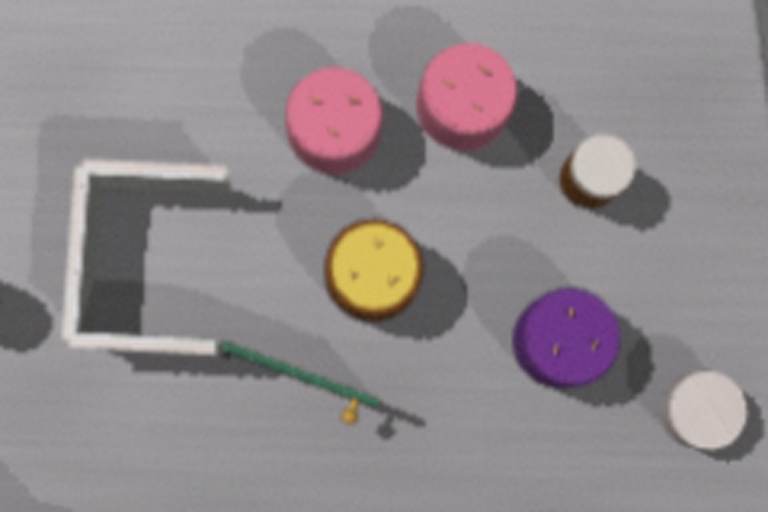

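The crop confirms the amber candle with yellow wax at crop (373,268). The screen's wall ends are at (227,172) and (218,348), its back corners at (80,162) and (68,343), the hinge at (221,347), the door tip at (380,404) and the knob at (350,412).

Run:
```python
from h import *
t=load('top0'); s=load('side0')
c=np.array([(83,162),(227,172),(218,348),(68,343)],float)/3.2+[150,115]-0.5
# outer-edge midlines: back corners (outer), wall ends (middle of wall thickness)
W=onz(t,c,70)[:,:2]; print(W.round(1).tolist())
M=np.array([[68,-78],[-65,-78],[-65,78],[68,78]],float)
a,b=M-M.mean(0),W-W.mean(0); H=a.T@b; U,S,V=np.linalg.svd(H); R=V.T@U.T; o=W.mean(0)-R@M.mean(0)
print('screen',o,'yaw',np.degrees(np.arctan2(R[1,0],R[0,0])),'res',(W-(M@R.T+o)).round(1).tolist())
hng=R@[-69,78]+o; print('hinge',hng, 'cam',onz(t,[(220.0,223)],70))
tip=onz(t,[np.array([380,404])/3.2+[150,115]-.5],70)[0,:2]; d=R.T@(tip-hng); print('tip',tip,np.linalg.norm(d),'angle',np.degrees(np.arctan2(-d[0],-d[1])))
can=np.array([593.5,-54.3]); print('candle in screen',R.T@(can-o))
for nm,p,z in(('pink1',(735,-15),0),('purple',(531,-235),0)): print(nm,R.T@(np.array(p)-o))
# check in side view
P=[[*(R@m+o),70] for m in ([71,-81],[71,81],[-65,-78],[-65,78])]; print('side px',proj(s,P).round(0).tolist())
```

```text
[[687.4, 220.4], [680.1, 84.4], [515.1, 87.8], [516.9, 226.8]]
screen [599.82168847 153.34558246] yaw 88.24141333361008 res [[7.5, 1.5], [4.3, -1.6], [-4.8, -3.0], [-7.1, 3.1]]
hinge [519.74093295  86.77176933] cam [[515.94483424  80.82162065  70.        ]]
tip [466.58424273 -62.05500006] 158.03493601045534 angle 107.89669618094005
candle in screen [-2.07741784e+02 -5.35807292e-02]
pink1 [-164.11789845 -140.28088412]
purple [-390.27469404   56.8716046 ]
side px [[185.0, 244.0], [257.0, 272.0], [221.0, 204.0], [285.0, 226.0]]
```

Candle and screen are located, with the push direction about 88° yaw. First I turn the tool, then swing it behind the candle at height.

>>> jog_arm(rows=[[[0, 0, 0, 0.114, 50], [0, 0, 0, 0.114, 50], [0, 0, 0, 0.114, 50], [0, 0, 0, 0.114, 50], [0, 0, 0, 0.114, 50], [0, 0, 0, 0.114, 50], [0, 0, 0, 0.114, 50], [0, 0, 0, 0.114, 50], [0, 0, 0, 0.114, 50], [0, 0, 0, 0.114, 50], [0, 0, 0, 0.114, 50], [0, 0, 0, 0, 50]]])

```text
time: 1.1
position: [212.3, 587.5, 230.8]
tcp_rot: [-180.0, 0.1, 88.0]
ft_force: [0.5, -0.5, 0.1]
width: 0.587
grip_force: 0.0
```

>>> jog_arm(rows=[[[-35.5, 20.2, 0, 0, 50], [-35.5, 20.2, 0, 0, 50], [-35.5, 20.2, 0, 0, 50], [-35.5, 20.2, 0, 0, 50], [-35.5, 20.2, 0, 0, 50], [-35.5, 20.2, 0, 0, 50], [-35.5, 20.2, 0, 0, 50], [-35.5, 20.2, 0, 0, 50], [-35.5, 20.2, 0, 0, 50], [-35.5, 20.2, 0, 0, 50], [0, 0, 0, 0, 50]]])

```text
time: 2.02
position: [407.0, 219.3, 231.7]
tcp_rot: [179.9, 0.1, 88.0]
ft_force: [-0.4, -0.4, 0.0]
width: 0.588
grip_force: 0.0
```

>>> jog_arm(rows=[[[-35.5, 20.2, 0, 0, 50], [-35.5, 20.2, 0, 0, 50], [-35.5, 20.2, 0, 0, 50], [-35.5, 20.2, 0, 0, 50], [-35.5, 20.2, 0, 0, 50], [-35.5, 20.2, 0, 0, 50], [-35.5, 20.2, 0, 0, 50], [-35.5, 20.2, 0, 0, 50], [-35.5, 20.2, 0, 0, 50], [-35.5, 20.2, 0, 0, 50], [0, 0, 0, 0, 50], [0, 0, 0, 0, 50]]])

```text
time: 3.02
position: [594.9, -137.1, 230.5]
tcp_rot: [-179.9, 0.1, 88.2]
ft_force: [-0.8, 0.0, 0.0]
width: 0.585
grip_force: 0.0
```

>>> jog_arm(rows=[[[0, 0, 35, 0, 50], [0, 0, 35, 0, 50], [0, 0, 35, 0, 50], [0, 0, 35, 0, 50], [0, 0, 30, 0, 50], [0, 0, 25, 0, 50], [0, 0, 19, 0, 50], [0, 0, 0, 0, 50], [0, 0, 0, 0, 50]]])

```text
time: 3.77
position: [594.2, -132.4, 16.7]
tcp_rot: [-179.9, -0.1, 88.5]
ft_force: [1.1, 0.1, 0.1]
width: 0.591
grip_force: 0.0
```

Run:
```python
from h import *
s=grab('side','side1'); t=grab('top','top1'); print(env.read_state()['position'])
cv2.imwrite('pics/v1.png',np.hstack([cv2.resize(d['pixels'][y:y+150,x:x+150],(400,400),interpolation=cv2.INTER_CUBIC) for d,x,y in((s,190,110),(t,200,120))])[:,:,::-1])
```

```text
[ 595.8478701  -133.4316126    18.68039706]
```

View pics/v1.png

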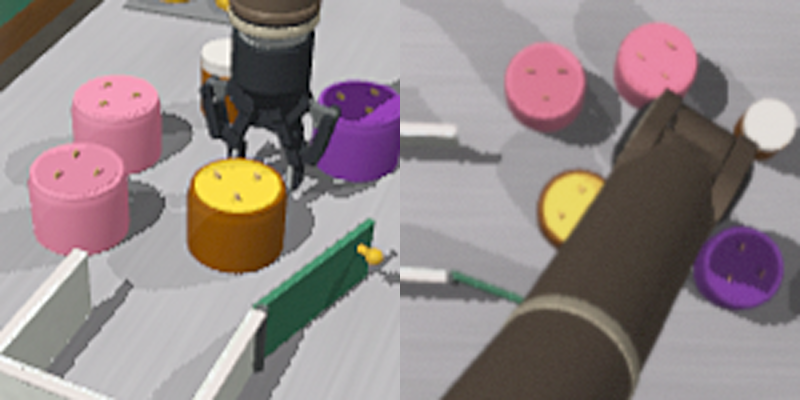

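The fingers stand behind the candle, centred on it (side crop: candle at (237,215), fingertips at about (236,155) and (296,180)). Starting the push.

>>> jog_arm(rows=[[[10, 0, 0, 0, 50], [10, 0, 0, 0, 50], [10, 0, 0, 0, 50], [10, 0, 0, 0, 50], [10, 0, 0, 0, 50], [10, 0, 0, 0, 50], [10, 0, 0, 0, 50], [10, 0, 0, 0, 50], [10, 0, 0, 0, 50], [10, 0, 0, 0, 50], [10, 0, 0, 0, 50], [10, 0, 0, 0, 50]]])

```text
time: 4.87
position: [599.2, -14.0, 18.0]
tcp_rot: [179.9, 0.1, 88.3]
ft_force: [-0.2, -5.0, 4.9]
width: 0.586
grip_force: 3.3
```

```bash
cat >> h.py <<'E'
def candle(d):
    h=cv2.cvtColor(d['pixels'],cv2.COLOR_RGB2HSV); m=cv2.inRange(h,np.array((22,150,120)),np.array((32,255,255)))
    m[:100]=0; m[300:]=0; m[:,:100]=0; m[:,400:]=0
    m=cv2.morphologyEx(m,cv2.MORPH_CLOSE,np.ones((5,5)))
    e=cv2.fitEllipse(cv2.convexHull(max(cv2.findContours(m,0,1)[0],key=cv2.contourArea))); return e,onz(d,[e[0]],70)[0]
R=np.array([[np.cos(np.radians(88.24)),-np.sin(np.radians(88.24))],[np.sin(np.radians(88.24)),np.cos(np.radians(88.24))]]); o=np.array([599.8,153.3])
E
python3 - <<'E'
from h import *
s=grab('side','side2'); e,p=candle(s); print(e,p,'screen',R.T@(p[:2]-o),env.read_state()['position'])
E
```

```text
((260.5830993652344, 200.63917541503906), (22.981733322143555, 34.4171257019043), 89.66458892822266) [600.5288469   37.95015054  70.        ] screen [-115.27304762   -4.27123887] [599.200041   -10.69895646  17.60751823]
```

>>> jog_arm(rows=[[[10, 0, 0, 0, 50], [10, 0, 0, 0, 50], [10, 0, 0, 0, 50], [10, 0, 0, 0, 50], [10, 0, 0, 0, 50], [10, 0, 0, 0, 50], [10, 0, 0, 0, 50], [10, 0, 0, 0, 50], [10, 0, 0, 0, 50], [6, 0, 0, 0, 50], [4, 0, 0, 0, 50], [0, 0, 0, 0, 50]]])

```text
time: 5.92
position: [601.5, 87.5, 17.2]
tcp_rot: [-180.0, -0.0, 88.4]
ft_force: [0.7, -0.8, 0.3]
width: 0.584
grip_force: 0.2
```

Run:
```python
from h import *
s=grab('side','side3'); e,p=candle(s); print(e,p,'screen',R.T@(p[:2]-o),env.read_state()['position'])
cv2.imwrite('pics/v2.png',cv2.resize(s['pixels'][150:320,140:370],None,fx=3.2,fy=3.2,interpolation=cv2.INTER_CUBIC)[:,:,::-1])
```

```text
((239.4324493408203, 229.0213623046875), (27.012357711791992, 37.5582275390625), 85.80580139160156) [602.79937385 139.67999006  70.        ] screen [-13.52146498  -3.41626976] [601.2528825   87.35233484  17.02999405]
```

View pics/v2.png

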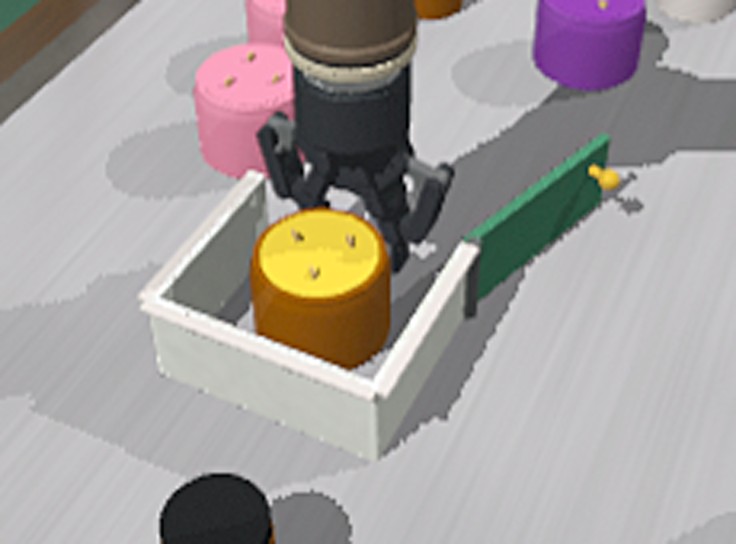

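The candle stands upright inside the walls, centre at crop (320,255) and screen x about -13 mm. About 15 mm remain.

>>> jog_arm(rows=[[[5, 0, 0, 0, 50], [5, 0, 0, 0, 50], [5, 0, 0, 0, 50], [0, 0, 0, 0, 50], [0, 0, 0, 0, 50]]])

```text
time: 6.38
position: [601.8, 102.2, 17.1]
tcp_rot: [-180.0, -0.1, 88.3]
ft_force: [-1.0, -0.1, 0.1]
width: 0.582
grip_force: 0.0
```

Run:
```python
from h import *
s=grab('side','side4'); e,p=candle(s); print(e,p,'screen',R.T@(p[:2]-o),env.read_state()['position'])
```

```text
((235.95065307617188, 233.6597442626953), (27.867643356323242, 37.9277458190918), 85.0504379272461) [603.18285973 154.74263439  70.        ] screen [ 1.54585147 -3.33695628] [601.84434747 101.90480553  17.14229546]
```

Candle at screen (+1.5,-3) mm. I back out and rise, then plan the door arc.

>>> jog_arm(rows=[[[-10, 0, 0, 0, 50], [-20, 0, 0, 0, 50], [-30, 0, 0, 0, 50], [-35, 0, 0, 0, 50], [-20, 0, -20, 0, 20], [0, 0, -35, 0, 0], [0, 0, -35, 0, 0], [0, 0, -30, 0, 0], [0, 0, 0, 0, 0], [0, 0, 0, 0, 0]]])

```text
time: 7.27
position: [599.6, -14.7, 139.2]
tcp_rot: [179.8, -0.1, 88.2]
ft_force: [0.0, -0.5, -0.2]
width: 0.001
grip_force: 0.0
```

Run:
```python
from h import *
s=grab('side','side5'); e,p=candle(s); print('candle',R.T@(p[:2]-o))
st=env.read_state(); pos=st['position'][:2]; print(st['position'],st['tcp_rot'],st['width'])
y=np.radians(st['tcp_rot'][2]); T=np.array([[np.cos(y),np.sin(y)],[np.sin(y),-np.cos(y)]]) # rows: tool x, tool y
h=R@[-69,78]+o
def P(th,off,r=95):
    t=np.radians(th); return R@(r*np.array([-np.sin(t),-np.cos(t)])+off*np.array([-np.cos(t),np.sin(t)]))+h
prev=pos
for th,off in[(107,55)]+[(a,20) for a in range(100,-1,-10)]+[(0,17)]:
    q=P(th,off); print(th,off,q.round(0),(T@(q-prev)).round(1)); prev=q
```

```text
candle [ 1.50351182 -3.29937823]
[598.56103424 -14.38690538 137.6611043 ] [ 1.79940291e+02 -4.65229830e-02  8.82642651e+01] 0.002447024239634849
107 55 [437.  14.] [  23.9 -162.3]
100 20 [481.  -2.] [-15.3  44.2]
90 20 [497.  -8.] [-4.9 16.2]
80 20 [514. -10.] [-2.  16.8]
70 20 [530. -10.] [ 0.9 16.9]
60 20 [547.  -6.] [ 3.8 16.5]
50 20 [563.  -0.] [ 6.6 15.6]
40 20 [577.   9.] [ 9.2 14.2]
30 20 [590.  20.] [11.6 12.4]
20 20 [601.  33.] [13.5 10.2]
10 20 [609.  48.] [15.1  7.7]
0 20 [614.  64.] [16.2  4.9]
0 17 [614.  67.] [3. 0.]
```

>>> jog_arm(rows=[[[5, -33, 0, 0, 0], [5, -33, 0, 0, 0], [5, -33, 0, 0, 0], [5, -33, 0, 0, 0], [4, -30, 0, 0, 0], [0, 0, 30, 0, 0], [0, 0, 30, 0, 0], [0, 0, 28, 0, 0], [0, 0, 20, 0, 0], [0, 0, 0, 0, 0], [0, 0, 0, 0, 0]]])

```text
time: 8.23
position: [435.8, 14.0, 28.2]
tcp_rot: [-179.8, 0.1, 88.2]
ft_force: [-0.3, 0.5, 0.6]
width: 0.003
grip_force: 0.0
```

>>> jog_arm(rows=[[[-7.5, 22, 0, 0, 0], [-7.5, 22, 0, 0, 0], [-5, 16, 0, 0, 0], [-2, 17, 0, 0, 0], [1, 17, 0, 0, 0], [4, 16.5, 0, 0, 0], [6.5, 15.5, 0, 0, 0], [9, 14, 0, 0, 0], [0, 0, 0, 0, 0]]])

```text
time: 8.98
position: [580.4, 11.0, 30.8]
tcp_rot: [179.8, -0.0, 88.4]
ft_force: [0.8, 0.6, 1.0]
width: 0.006
grip_force: 0.0
```

Run:
```python
from h import *
s=grab('side','side6'); e,p=candle(s); print('candle',R.T@(p[:2]-o),env.read_state()['position'])
cv2.imwrite('pics/v3.png',cv2.resize(s['pixels'][150:320,140:370],None,fx=3.2,fy=3.2,interpolation=cv2.INTER_CUBIC)[:,:,::-1])
```

```text
candle [ 1.4881294  -3.23930648] [578.62708633   9.82726126  30.42716914]
```

View pics/v3.png

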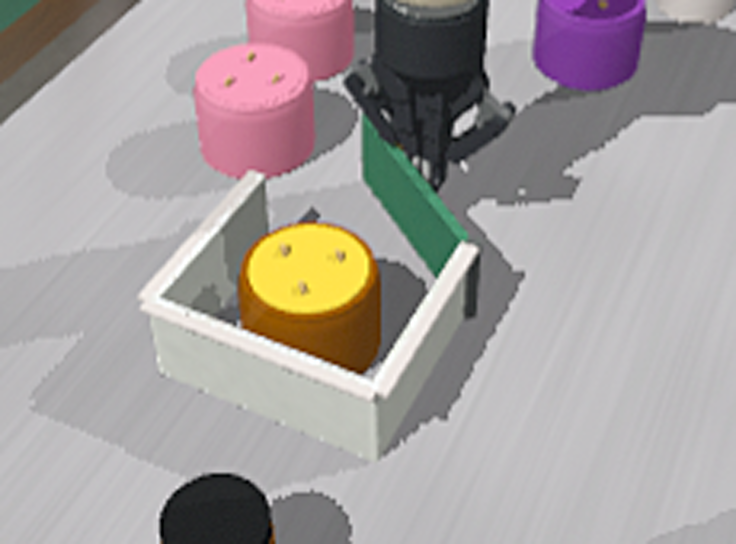

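The door panel runs from the hinge (470,245) to its tip (365,120) and has swung about two-thirds shut, with the fingers against its outer face. The candle hasn't moved. I continue along the arc.

>>> jog_arm(rows=[[[5.5, 6.5, 0, 0, 0], [6, 6, 0, 0, 0], [6.5, 5.5, 0, 0, 0], [7, 5, 0, 0, 0], [7.5, 4, 0, 0, 0], [7.5, 3.5, 0, 0, 0], [8, 3, 0, 0, 0], [8, 2, 0, 0, 0], [0, 0, 0, 0, 0]]])

```text
time: 9.78
position: [616.0, 66.7, 30.1]
tcp_rot: [179.9, -0.1, 88.4]
ft_force: [0.3, 1.6, 5.0]
width: 0.002
grip_force: 0.0
```

>>> jog_arm(rows=[[[2, 0, 0, 0, 0], [2, 0, 0, 0, 0], [0, 0, 0, 0, 0]]])

```text
time: 10.03
position: [615.9, 67.1, 30.2]
tcp_rot: [179.8, 0.1, 88.2]
ft_force: [1.5, -3.6, 5.2]
width: 0.002
grip_force: 2.0
```

```bash
cat > door.py <<'E'
from h import *
import sys
s=grab('side',sys.argv[1]); e,p=candle(s); st=env.read_state(); print('candle',R.T@(p[:2]-o),st['position'],st['ft_force'])
cv2.imwrite(f'pics/v_{sys.argv[1]}.png',cv2.resize(s['pixels'][150:320,140:370],None,fx=3.2,fy=3.2,interpolation=cv2.INTER_CUBIC)[:,:,::-1])
h=R@[-69,78]+o
for a in(0,3.4,8): 
    t=np.radians(a); q=R@(156*np.array([-np.sin(t),-np.cos(t)]))+h; print(a,(proj(s,[*q,70])-[140,150])*3.2)
E
python3 door.py side7
```

```text
candle [ 1.4881294  -3.23930648] [615.88326153  67.11107091  30.15808412] [ 0.7736249  -3.44105674  5.18467421]
0 [[263.49899062 170.02322507]]
3.4 [[270.49729736 162.52555764]]
8 [[280.81134984 152.94935693]]
```

View pics/v_side7.png

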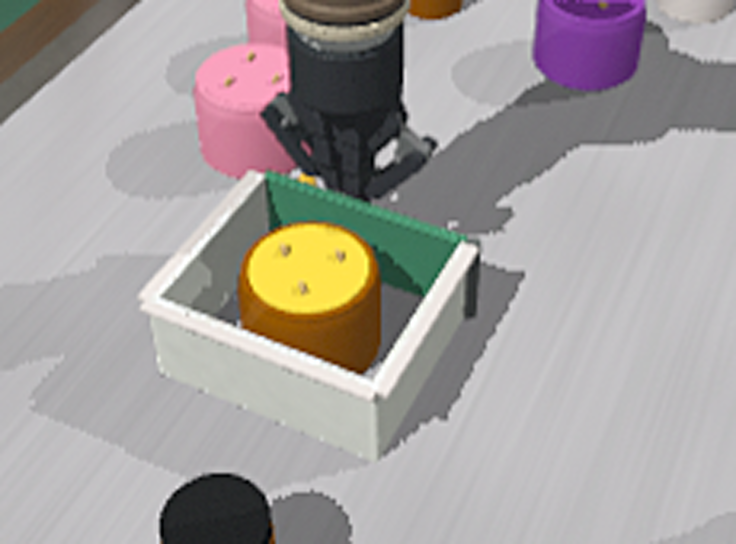

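The door looks flat against the wall ends, tip at (266,175). I press a little more to confirm by force.

>>> jog_arm(rows=[[[2, 0, 0, 0, 0], [2, 0, 0, 0, 0], [0, 0, 0, 0, 0], [0, 0, 0, 0, 0]]])

```text
time: 10.42
position: [615.8, 67.1, 30.2]
tcp_rot: [179.8, 0.3, 88.1]
ft_force: [0.1, -12.3, 5.9]
width: 0.004
grip_force: 5.6
```

It has hit the hard stop: 12 N and no motion. Backing off and rising.

>>> jog_arm(rows=[[[-8, 0, 0, 0, 0], [-15, 0, 0, 0, 0], [-25, 0, 0, 0, 0], [-30, 0, 0, 0, 0], [0, 0, -30, 0, 0], [0, 0, -35, 0, 0], [0, 0, -35, 0, 0], [0, 0, -20, 0, 0], [0, 0, 0, 0, 0], [0, 0, 0, 0, 0]]])

```text
time: 11.25
position: [613.0, -5.5, 150.4]
tcp_rot: [179.9, -0.0, 88.3]
ft_force: [-0.2, 1.0, -0.1]
width: 0.002
grip_force: 0.0
```

```bash
python3 door.py side8
```

```text
candle [ 1.48561704 -3.32265027] [612.09813626  -5.42425092 149.05042813] [-0.58811554  0.78953079 -0.50940799]
0 [[263.49899062 170.02322507]]
3.4 [[270.49729736 162.52555764]]
8 [[280.81134984 152.94935693]]
```

View pics/v_side8.png

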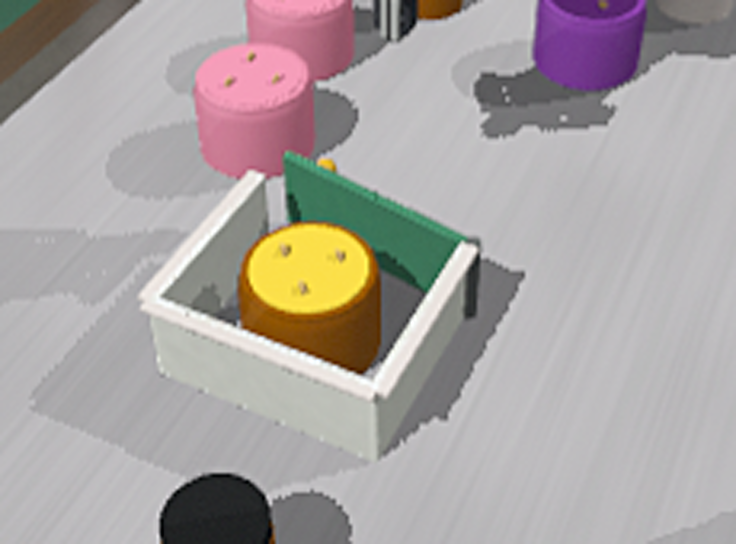

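The door followed the fingers back and now stands about 10° open (tip at (288,155)), so a finger link must have caught the knob (326,163). I push again nearer the hinge, at about 65 mm, to stay clear of the knob.

>>> jog_arm(rows=[[[0, -17, 0, 0, 0], [0, -17, 0, 0, 0], [0, 0, 35, 0, 0], [0, 0, 35, 0, 0], [0, 0, 30, 0, 0], [0, 0, 19, 0, 0], [0, 0, 0, 0, 0], [15, 0, 0, 0, 0], [15, 0, 0, 0, 0], [12, 0, 0, 0, 0], [8, 0, 0, 0, 0], [0, 0, 0, 0, 0]]])

```text
time: 12.3
position: [579.9, 47.6, 30.4]
tcp_rot: [-180.0, -0.1, 88.5]
ft_force: [0.9, -0.0, -0.1]
width: -0.003
grip_force: 0.0
```

>>> jog_arm(rows=[[[5, 0, 0, 0, 0], [5, 0, 0, 0, 0], [4, 0, 0, 0, 0], [4, 0, 0, 0, 0], [3, 0, 0, 0, 0], [2, 0, 0, 0, 0], [2, 0, 0, 0, 0], [0, 0, 0, 0, 0], [0, 0, 0, 0, 0]]])

```text
time: 13.05
position: [580.7, 68.2, 30.4]
tcp_rot: [180.0, 0.1, 88.2]
ft_force: [0.4, -4.1, 0.4]
width: 0.003
grip_force: 2.5
```

>>> jog_arm(rows=[[[2, 0, 0, 0, 0], [0, 0, 0, 0, 0], [-5, 0, 0, 0, 0], [-10, 0, 0, 0, 0], [-20, 0, 0, 0, 0], [-30, 0, 0, 0, 0], [-30, 0, 0, 0, 0], [0, 0, -30, 0, 0], [0, 0, -35, 0, 0], [0, 0, -35, 0, 0], [0, 0, 0, 0, 0], [0, 0, 0, 0, 0]]])

```text
time: 14.05
position: [579.0, -23.1, 132.2]
tcp_rot: [179.8, -0.1, 88.3]
ft_force: [0.5, 0.9, -0.3]
width: 0.001
grip_force: 0.0
```

```bash
python3 door.py side9
```

```text
candle [ 1.4881294  -3.23930648] [577.85430682 -22.74107912 130.65496627] [0.12432586 0.45595884 0.12798161]
0 [[263.49899062 170.02322507]]
3.4 [[270.49729736 162.52555764]]
8 [[280.81134984 152.94935693]]
```

View pics/v_side9.png

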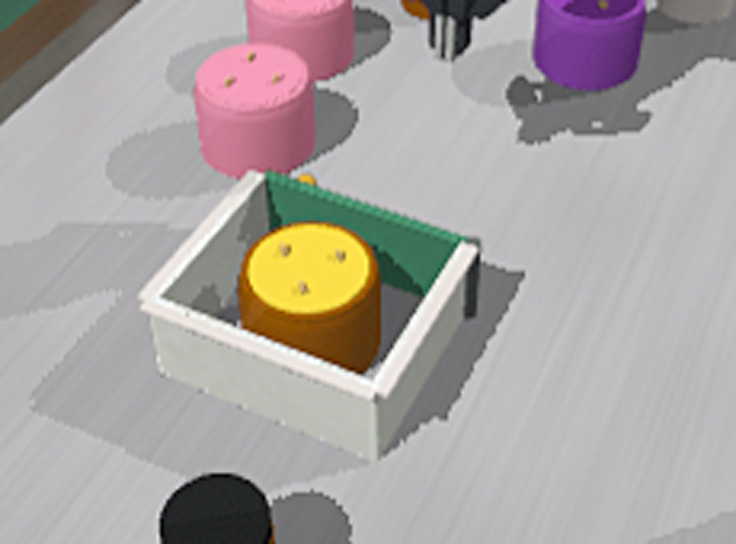

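The door now lies flat across the doorway (tip (266,175) against the wall end), the candle stands upright inside, and the gripper is clear.

```bash
python3 -c "
from station import env; print(env.finish_job())"
```

```text
the job is handed in; nothing more can be done
None
```

The job is handed in: the candle stands upright inside the draft screen, about 1.5 mm and 3 mm off its centre; the green door is shut against its stop, after a second push because the gripper's first withdrawal pulled it about 10° open; the jars and tin were not touched, and the judge returned no verdict.

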